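# Click the crank onto the hand chopper and try the drive

### The job

Get the hand chopper ready for the onion: push its loose crank onto the square drive on the lid, feeling for the angle at which it slips on and never forcing it, until the spring ball clicks and the crank sits fully home. Then take the crank by its knob, give it half a turn clockwise (seen from above) to try the drive, and let go, leaving the other things alone.

Things in the scene. Friction and masses are not known exactly. Their poses are not given: they have to be found in the camera images.
- chopper: Hand-cranked food chopper, held to the worktop by its suction foot so that it cannot move: round white foot, clear bowl, white lid 134 mm across, 91 mm high at its rim, rising in the middle to a round steel washer 43 mm across with its top 108 mm above the worktop. The foot's small grey lever sticks out low on the -x side. Origin at the centre of the underside, z up.
- drive_seat (a point): Centre of the top of the steel washer on the lid, 108 mm above the worktop; the boss's underside rests here when the crank is home. A spring ball, centred 13 mm above this, stands 3 mm out of one face of the square drive: the boss meets it when its underside is about 18 mm up, and pushing past takes roughly 10 N; 20 N is never needed. Axes as the chopper's.
- drive_top (a point): Top centre of the square steel drive, an upright spindle 18 mm across the flats that stands 26 mm above the washer, its top edges bevelled by 2 mm. Axes as the chopper's: the angle at which the square itself stands is NOT measured and differs every time; it must be felt (or seen).
- blade_shaft (a joint): Angle of the blade shaft in the bowl (rad), counted from 0 at the start; it turns with the square drive, and the crank on it, on the upright axis. Negative is clockwise seen from above. It is stiff: 0.14 N m, or about 2 N at the crank's knob. The angle of the square to this shaft is arbitrary.
- crank: The loose crank, about 0.17 kg, standing mouth down on the worktop. Square aluminium boss 32 x 32 mm, 42 mm high, that can be gripped on its two y faces; a flat arm, 16 mm wide and 6 mm thick, leaves its +x face 30 mm above the underside and carries the knob. Origin at the centre of the boss's underside, z up, x along the arm.
- crank_mouth (a point): Mouth of the square socket, at the centre of the boss's underside, axes as the crank's. Socket 19.2 mm across the flats (parallel to the boss's faces), 28 mm deep, mouth bevelled by 2.5 mm; a hole in each wall takes the spring ball just as the boss comes to rest on the washer. So it fits at four angles a quarter turn apart, with about 0.06 rad of play either way.
- crank_knob (a point): Centre of the crank's black knob, 65 mm along +x from the boss's axis and 50 mm above the boss's underside. The knob is upright, 24 mm thick, 34 mm high (from 33 to 67 mm above the boss's underside), and spins freely on its pin.
- onion: Red onion, 78 mm across, 84 mm high, on the worktop behind the work. Leave it alone.
- lemon: Lemon, 72 x 57 x 58 mm, lying on the wooden board on the hob to the left. Leave it alone.
- mixing_bowl: Glass bowl, 176 mm across, 84 mm high, standing on the hob at the back left. Leave it alone.
- salt_mill: Salt mill, 44 mm across, 90 mm high, standing to the right of the work. Leave it alone.

How it is judged:
On the way, in this order (a step that is already met when the one before it is completed fails the run):
1. the crank is fully home on the square drive, its ball clicked in (z of crank in the frame of drive_seat below 0.0015 m and horizontal distance between crank and drive_seat below 0.003 m and angle between crank's own z axis and vertical below 0.08 rad), for 0.2 s.
2. the blade shaft has been turned half a turn clockwise (2.6 rad or more) by the crank, still home (value of joint blade_shaft below -2.6 rad and z of crank in the frame of drive_seat below 0.0025 m and horizontal distance between crank and drive_seat below 0.004 m), for 0.1 s.
At the end, for the whole second after the job is handed in: The crank sits fully home on the square drive: boss within 1.5 mm of the washer (only possible with the ball in its hole), within 3 mm of the drive's axis, upright within 0.08 rad; the blade shaft has been turned at least 2.6 rad clockwise; the crank is at rest and released (all of step 1 and value of joint blade_shaft below -2.6 rad and angular speed of crank below 0.2 rad/s); the robot touches nothing.
It fails at once if the crank is forced on: more than 40 N between crank and chopper before it is home, or more than 60 N afterwards ((contact force between crank and chopper above 40 N and z of crank in the frame of drive_seat above 0.002 m) or contact force between crank and chopper above 60 N).
It fails at once if the onion, lemon, bowl or salt mill is shifted by more than 20 mm (distance of any of onion, lemon, mixing_bowl, salt_mill from where it was at the start of the episode above 0.02 m).
It also fails if it takes over 72 s, if anything falls off the work surface, if the arm or the gripper's body presses on something with over 40 N, if the wrist force passes 120 N, or if a joint passes its speed limit or range.

### The arm

A 6-joint arm with a two-finger parallel gripper is mounted at the origin on a cart in front of the work surface, level with it; the furniture and walls round the work are solid. World frame = base frame: x ahead of the robot, y to its left, z up, the work surface at z = 0. Lengths are in m, angles in rad, forces in N, time in s.
With the tool pointing down it reaches from about 0.375 to 0.9 m from the base axis. Payload 3.1 kg.
Tool frame: the origin (TCP) lies between the finger pads; the fingertips stand manip.finger_overhang ahead of it and the grasp point (between the pads) lies 5 mm behind it (manip.finger_overhang is the distance from the TCP to the fingertips, in m); z points along the fingers, y is the line along which they close (so a half turn about z gives the same grasp; the last joint's range is limited). The gripper opens to 85 mm and grips with 20 to 120 N. Pads are 22 mm wide; open, the fingers measure 114 mm over their backs; the gripper's body (76 mm by 85 mm) begins 54 mm behind the grasp point. The pads swing forward as they close: fully open they stand 13 mm farther back than shut.
Start: joints at [-1.478, 0.527, 1.433, -0, 1.181, -0.178], TCP at [0.167, -0.602, 0.218] pointing down, gripper open.
Joint ranges: [-3.08, 3.08], [-0.75, 2.2], [0.22, 2.44], [-1.43, 4.57], [0, 2.65], [-2.85, 2.85]. Speed limits (rad/s): [2.79, 2.79, 3.14, 3.14, 3.14, 3.14].

### API

Orientations are given as a unit quaternion [x, y, z, w].
In Python, from station import manip gives the robot as it stands.
- The arm moves only by the tool drive_tool, never from a script. Its argument "plan" is a list of rows, each a list of 7 numbers: the shift along the tool's x, y, z in m, then the turn, a rotation vector about the tool's x, y, z in degrees, then the opening, from -1 (shut) to 1 (fully open). In form: [[x, y, z, wx, wy, wz, gripper], ...]. A call has 1 to 10 rows; each row shifts and turns the commanded pose from where the row before left it, along the tool's axes as they then stand; what a row does not reach is not made up. A row lasts 1/10 s, in which the tool goes at most 50 mm and 8.59 degrees, less where a joint would pass 70% of its speed; a pose out of reach is approached as far as the arm can. A call is refused whole if a number of a shift passes 0.05 or a number of a turn 8.59, either way. A call with a gripper value outside its range is refused whole. The fingers move at their own pace and stop on an object; "newtons" is the grip in N (left out, the last holds). Time passes only in rows, so rows that do not move let the fingers close. It gives the time, the measured TCP pose, the force, the opening and the grip force at its end, in the units of the state.
- manip.sense(): the state, without advancing time (a new reading comes with each control period).
- manip.snapshot(name): name is "scene" or "top" or "wrist"; returns a dict with "image" (400x640x3 uint8, red, green, blue), "z_map" (400x640 float32, m along the optical axis (not along the pixel's ray), 0 where there is no reading), "fov_y" (degrees; the focal length in pixels is half the picture's height over the tangent of half this angle, whatever the lens; pixels are square), "cx", "cy" (the principal point, pixels), "extrinsics" (4x4, takes a point from camera to world coordinates); the wrist camera has in their place "mount" (4x4, takes a point from camera to tool coordinates, whose origin is the TCP and whose axes are the flange's). Camera axes: x right, y up, looking along -z (the intrinsics and any distortion apply to the point x, -y, -z); pixel columns grow to the right and rows downward; lengths in m; the calibration is good to about 2 mm. A picture is of the moment at which its call begins: read the wrist's pose just before it.
- manip.sign_off(): hands the job in; it is judged then, once.
The state is a dict: "t": time; "q": joint angles; "qd": joint speeds; "tau": joint torques, N m; "tcp_pos": TCP position; "tool_rot": TCP orientation; "force": force on the tool from outside, world axes, zero at the start; "ft_torque": the same for the moment, N m; "finger_gap": opening from 0.0 (shut) to 1.0 (fully open); "gripper_force": force on a finger pad.
Only numpy, scipy, OpenCV 4.12 (cv2) and the standard library are available. Lean on these libraries where they do the work, as an engineer would, in place of code of your own. Each camera call takes 0.05 s, during which the arm holds its last target. There are 200 camera calls.

## Working session

There is one attempt and no reset: what is moved stays moved. The work goes in short steps, Python scripts to look and compute and a tool call to move; the robot and the scene stay as the last step left them, time stands still between calls to the robot, and variables do not carry over. Pictures are saved under pics/ and viewed, at most 12 in all, crops included, and the job is handed in when it is done.

Besides the shell and the picture viewer there is one more tool, called after ">>>" in YAML: its name, and indented under it one key for each argument. drive_tool: Moves the arm, as the interface text tells. Its arguments: {"type":"object","properties":{"plan":{"type":"array"},"newtons":{"type":"number"}},"required":["plan"]}

```bash
mkdir -p pics; ls; cat > h.py <<'E'
import numpy as np, cv2
from station import manip
from scipy.spatial.transform import Rotation as R
def cam(s,T=None):
    f=s["image"].shape[0]/2/np.tan(np.radians(s["fov_y"])/2)
    E=np.array(s["extrinsics"]) if "extrinsics" in s else T@np.array(s["mount"])
    return f,s["cx"],s["cy"],E
def tool():
    st=manip.sense();T=np.eye(4);T[:3,:3]=R.from_quat(st["tool_rot"]).as_matrix();T[:3,3]=st["tcp_pos"];return T
def cloud(s,T=None):
    f,cx,cy,E=cam(s,T);z=s["z_map"];v,u=np.mgrid[:z.shape[0],:z.shape[1]]
    P=np.stack([(u-cx)/f*z,-(v-cy)/f*z,-z,np.ones_like(z)],-1)@E.T
    P=P[...,:3];P[z<=0]=np.nan;return P
def ray(s,u,v,h,T=None):
    f,cx,cy,E=cam(s,T);d=E[:3,:3]@np.array([(u-cx)/f,-(v-cy)/f,-1]);o=E[:3,3]
    return o+d*(h-o[2])/d[2]
def save(n,im): cv2.imwrite("pics/"+n,cv2.cvtColor(im,cv2.COLOR_RGB2BGR))
E
python3 - <<'E'
from h import *
print(manip.finger_overhang, manip.sense())
for n in("scene","top"):
    s=manip.snapshot(n);save(n+".png",s["image"]);np.save(n,s,allow_pickle=True)
    print(n,s["fov_y"],s["cx"],s["cy"],np.round(s["extrinsics"],3),[k for k in s])
E
```

```text
pics
0.014 {'t': 0.0, 'q': array([-1.47847857e+00,  5.28454965e-01,  1.43388856e+00, -1.02045147e-05,
        1.18142370e+00, -1.78483522e-01]), 'qd': array([-3.52673821e-04, -4.00801281e-04, -7.40301049e-04,  7.72045373e-04,
       -9.14542903e-04,  4.73389900e-05]), 'tau': array([-6.01310830e-05, -4.42344189e+01, -1.78025347e+01, -3.46923534e-04,
        8.30892037e-03,  6.74637988e-06]), 'tcp_pos': array([ 0.16715555, -0.60146091,  0.21734492]), 'tool_rot': array([ 9.90846482e-01,  1.34989137e-01,  4.21150497e-05, -1.08647974e-03]), 'force': array([0.13074321, 0.0326947 , 0.34300092]), 'ft_torque': array([ 0.01144281,  0.03618474, -0.01803004]), 'gripper_force': 0.0, 'finger_gap': 0.996005431365376}
scene 48.412537926603065 318.1494616402793 200.28410087745007 [[-0.777  0.354 -0.52   0.013]
 [-0.629 -0.455  0.63   0.619]
 [-0.013  0.817  0.577  0.743]
 [ 0.     0.     0.     1.   ]] ['image', 'z_map', 'fov_y', 'cx', 'cy', 'extrinsics']
top 47.99957654980507 321.4204331717108 200.32605711692764 [[-0.006  0.984 -0.18   0.357]
 [-1.    -0.004  0.011 -0.117]
 [ 0.01   0.18   0.984  1.416]
 [ 0.     0.     0.     1.   ]] ['image', 'z_map', 'fov_y', 'cx', 'cy', 'extrinsics']
```

View pics/top.png

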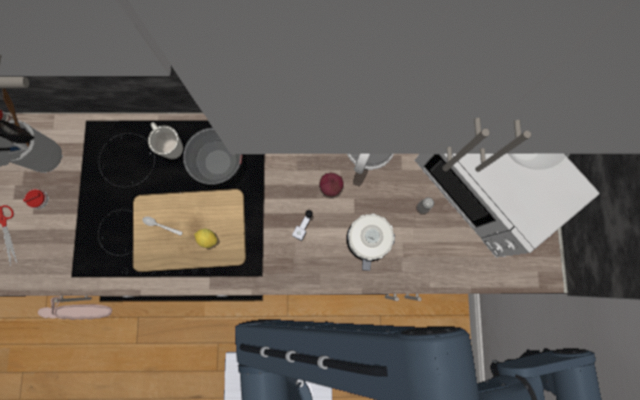

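View pics/scene.png

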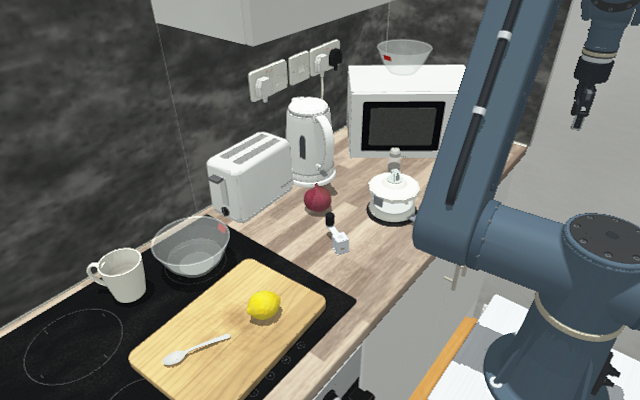

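The top view shows the crank's boss near (299,232) and its knob near (308,214), with the chopper's drive near (372,236), the onion at (331,184) and the salt mill at (425,206). Next I measure these from the depth.

```bash
python3 - <<'E'
from h import *
for n in("top","scene"):
    s=np.load(n+".npy",allow_pickle=True).item();P=cloud(s);z=P[...,2]
    def st(nm,m):
        q=P[m]; 
        if len(q): print(n,nm,len(q),np.round(np.median(q,0),4),np.round(q.min(0),4),np.round(q.max(0),4))
    im=s["image"].astype(int)
    u0,v0,u1,v1=(285,200,320,245) if n=="top" else (318,205,355,258)
    B=np.zeros(z.shape,bool);B[v0:v1,u0:u1]=1
    m=B&(z>0.012)
    st("crank all",m)
    dark=im.max(2)<70
    st("knob",m&dark&(z>.03)); st("knobtop",m&dark&(z>.061)&(z<.075))
    st("bosstop",m&~dark&(z>.037)&(z<.047))
    u0,v0,u1,v1=(335,205,410,280) if n=="top" else (355,160,425,235)
    B=np.zeros(z.shape,bool);B[v0:v1,u0:u1]=1
    rim=B&(z>.085)&(z<.098);st("rim",rim)
    q=P[rim][:,:2]; 
    A=np.c_[2*q,np.ones(len(q))]
    st("drive",B&(z>.120)&(z<.14)); st("washer",B&(z>.1055)&(z<.112))
    if n=="top":
        lid=(B&(z>.086)).astype(np.uint8);c=max(cv2.findContours(lid,0,1)[0],key=cv2.contourArea)[:,0]
        (x,y),r=cv2.minEnclosingCircle(c);print("lid",x,y,r,ray(s,x,y,.091),ray(s,x+r,y,.091))
        cr=s["image"][190:290,280:420];save("crop.png",cv2.resize(cr,None,fx=5.5,fy=5.5,interpolation=cv2.INTER_CUBIC))
E
```

```text
top crank all 240 [ 0.5247 -0.0751  0.0419] [ 0.4865 -0.1034  0.0188] [ 0.5741 -0.0414  0.0723]
top knob 39 [ 0.5616 -0.0942  0.067 ] [ 0.5528 -0.1031  0.0408] [ 0.5735 -0.082   0.0723]
top knobtop 36 [ 0.5621 -0.0928  0.0672] [ 0.5528 -0.1004  0.0614] [ 0.5735 -0.082   0.0723]
top bosstop 115 [ 0.5094 -0.0632  0.0421] [ 0.4877 -0.0876  0.0371] [ 0.5503 -0.0417  0.0469]
top rim 1162 [ 0.4882 -0.2763  0.0926] [ 0.4238 -0.3469  0.0851] [ 0.5575 -0.21    0.0979]
top drive 44 [ 0.4898 -0.2782  0.134 ] [ 0.4787 -0.2875  0.1207] [ 0.5008 -0.2672  0.1399]
top washer 148 [ 0.4895 -0.2752  0.1081] [ 0.4634 -0.3055  0.1056] [ 0.5192 -0.2497  0.1119]
lid 371.0 236.5 23.436182022094727 [ 0.48977642 -0.27799635  0.091     ] [ 0.4894576  -0.34743767  0.091     ]
scene crank all 488 [ 0.5276 -0.0746  0.0363] [ 0.4837 -0.1746  0.0124] [ 0.6389 -0.0386  0.0674]
scene knob 102 [ 0.5584 -0.0867  0.0574] [ 0.5492 -0.0992  0.0363] [ 0.5721 -0.0799  0.0674]
scene knobtop 43 [ 0.5613 -0.0893  0.0644] [ 0.5521 -0.0992  0.061 ] [ 0.5721 -0.0811  0.0674]
scene bosstop 127 [ 0.5053 -0.0592  0.0404] [ 0.4864 -0.1362  0.0372] [ 0.6335 -0.0408  0.0444]
scene rim 786 [ 0.4731 -0.2551  0.0906] [ 0.4239 -0.3417  0.085 ] [ 0.5552 -0.206   0.0979]
scene drive 59 [ 0.4865 -0.2742  0.1288] [ 0.4762 -0.2881  0.12  ] [ 0.5011 -0.2646  0.1366]
scene washer 72 [ 0.4838 -0.2721  0.1068] [ 0.4676 -0.2976  0.1055] [ 0.5085 -0.2577  0.1118]
```

View pics/crop.png

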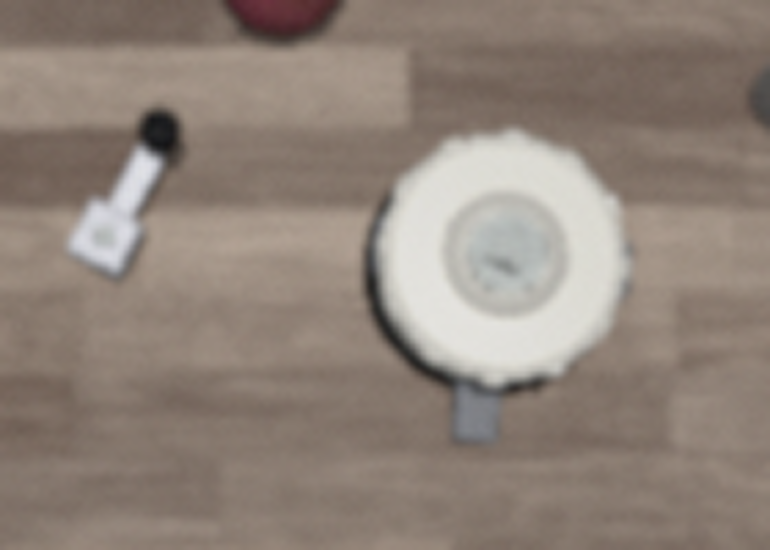

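The crop confirms the crank's arm points from the boss at (105,235) to the knob at (158,130), about -29° in world yaw. The drive is near (505,255) on the lid, but this view is too coarse to give the square's angle. I'll go over the chopper with the wrist camera.

```bash
cat >> h.py <<'E'
def go(x,y,z,yaw=None):
    """tool-frame shift and turn (deg) from here to a target, tool down"""
    T=tool();M=T[:3,:3];d=M.T@(np.array([x,y,z])-T[:3,3])
    out="tcp %s yaw %.2f shift mm %s"%(np.round(T[:3,3]*1e3,1),np.degrees(np.arctan2(M[1,0],M[0,0])),np.round(d*1e3,1))
    a=np.radians(yaw) if yaw is not None else np.arctan2(M[1,0],M[0,0])
    W=np.array([[np.cos(a),np.sin(a),0],[np.sin(a),-np.cos(a),0],[0,0,-1]])
    out+=" turn deg %s"%np.round(np.degrees(R.from_matrix(M.T@W).as_rotvec()),2)
    print(out)
E
python3 - <<'E'
from h import *
s=manip.snapshot("wrist");print(np.round(s["mount"],4),s["fov_y"],s["cx"],s["cy"])
go(.4895,-.278,.30); go(.4895,-.278,.26,-29)
E
```

```text
[[ 4.000e-04  9.544e-01  2.985e-01  7.580e-02]
 [ 1.000e+00 -1.000e-04 -1.000e-03 -4.000e-04]
 [-9.000e-04  2.985e-01 -9.544e-01 -1.559e-01]
 [ 0.000e+00  0.000e+00  0.000e+00  1.000e+00]] 66.79026401741018 322.9238861616187 195.03593728896757
tcp [ 167.2 -601.6  217.6] yaw 15.52 shift mm [ 397.2 -225.7  -82. ] turn deg [-0.09 -0.02  0.  ]
tcp [ 167.2 -601.6  217.6] yaw 15.52 shift mm [ 397.2 -225.7  -42. ] turn deg [-1.000e-01  2.000e-02  4.452e+01]
```

>>> drive_tool:
  plan:
    - [0.0397,-0.0226,-0.001,0,0,0,1]
    - [0.0397,-0.0226,-0.001,0,0,0,1]
    - [0.0397,-0.0226,-0.001,0,0,0,1]
    - [0.0397,-0.0226,-0.001,0,0,0,1]
    - [0.0397,-0.0226,-0.001,0,0,0,1]
    - [0.0397,-0.0226,-0.001,0,0,0,1]
    - [0.0397,-0.0226,-0.001,0,0,0,1]
    - [0.0397,-0.0226,-0.001,0,0,0,1]
    - [0.0397,-0.0226,-0.001,0,0,0,1]
    - [0.0397,-0.0226,-0.001,0,0,0,1]

```text
t: 1.15
tcp_pos: [0.4902, -0.2766, 0.2282]
tool_rot: [0.991, 0.135, -0.0, -0.0]
force: [0.3, -0.2, -0.4]
finger_gap: 0.999
gripper_force: 0.0
```

```bash
python3 - <<'E'
from h import *
T=tool();s=manip.snapshot("wrist");save("w1.png",s["image"]);np.save("w1",dict(s=s,T=T),allow_pickle=True)
print(manip.sense()["t"],T[:3,3])
P=cloud(s,T);z=P[...,2]
m=(z>.130)&(z<.139)&(np.hypot(P[...,0]-.49,P[...,1]+.278)<.03)
q=P[m];print(len(q),np.median(q,0))
c=max(cv2.findContours(m.astype(np.uint8),0,1)[0],key=cv2.contourArea)
W=np.array([ray(s,u,v,.134,T)[:2] for u,v in c[:,0]],np.float32)
print("rect",cv2.minAreaRect(W*1000))
m=(z>.107)&(z<.1095)&(np.hypot(P[...,0]-.49,P[...,1]+.278)<.03);c=cv2.findContours(m.astype(np.uint8),0,1)[0];c=max(c,key=cv2.contourArea)
W=np.array([ray(s,u,v,.108,T)[:2] for u,v in c[:,0]],np.float32);print("washer",cv2.minEnclosingCircle(W*1000))
E
```

```text
1.2 [ 0.49024641 -0.27659418  0.22819615]
429 [ 0.49028012 -0.27800351  0.13404083]
rect ((490.42108154296875, -278.1502380371094), (18.45738410949707, 18.153562545776367), 59.755584716796875)
washer ((489.74560546875, -278.6443176269531), 22.11576271057129)
```

View pics/w1.png

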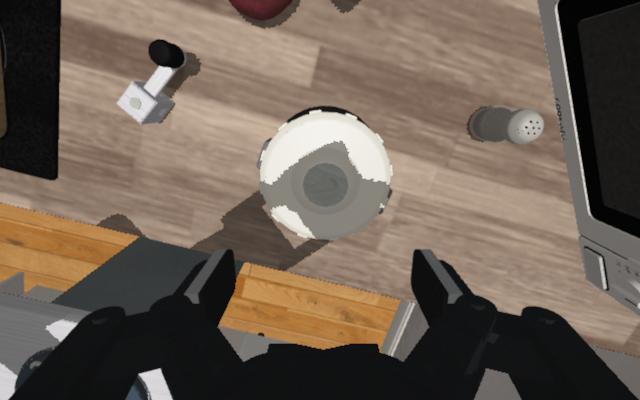

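The square drive is at about (325,185) in this view. Its pose is (0.4903, -0.278), at 59.8° (which equals -30.2°). Next is a close look at the crank.

>>> drive_tool:
  plan:
    - [0.0142,-0.041,0.0116,0,0,0,1]
    - [0.0142,-0.041,0.0116,0,0,0,1]
    - [0.0142,-0.041,0.0116,0,0,0,1]
    - [0.0142,-0.041,0.0116,0,0,0,1]
    - [0.0142,-0.041,0.0116,0,0,0,1]
    - [0,0,0,0,0,8.5,1]
    - [0,0,0,0,0,8.5,1]
    - [0,0,0,0,0,8.5,1]
    - [0,0,0,0,0,8.5,1]
    - [0,0,0,0,0,8.5,1]

```text
t: 2.2
tcp_pos: [0.5026, -0.0617, 0.1701]
tool_rot: [0.972, -0.236, -0.0, -0.0]
force: [-0.2, -0.4, 0.2]
finger_gap: 1.005
gripper_force: 0.0
```

```bash
python3 - <<'E'
from h import *
T=tool();s=manip.snapshot("wrist");save("w2.png",s["image"])
P=cloud(s,T);z=P[...,2];near=np.hypot(P[...,0]-.504,P[...,1]+.06)<.035
m=((z>.040)&(z<.0445)&near).astype(np.uint8)
c=max(cv2.findContours(m,0,1)[0],key=cv2.contourArea)
W=np.array([ray(s,u,v,.042,T)[:2] for u,v in c[:,0]],np.float32)*1000
r=cv2.minAreaRect(W);print("boss",r,m.sum())
k=((z>.064)&(z<.070)&(np.hypot(P[...,0]-.562,P[...,1]+.092)<.03)).astype(np.uint8)
c=max(cv2.findContours(k,0,1)[0],key=cv2.contourArea)
W=np.array([ray(s,u,v,.067,T)[:2] for u,v in c[:,0]],np.float32)*1000
kk=cv2.minEnclosingCircle(W);print("knob",kk)
d=np.array(kk[0])-r[0];print(np.hypot(*d),np.degrees(np.arctan2(d[1],d[0])))
go(r[0][0]/1e3,r[0][1]/1e3,.1,-30); print(manip.sense()["t"])
E
```

```text
boss ((506.89044189453125, -61.55557632446289), (31.795734405517578, 31.935766220092773), 61.63667297363281) 1044
knob ((563.5841064453125, -92.38587188720703), 11.17541217803955)
64.53432206727419 -28.537566610072627
tcp [502.6 -61.8 170.1] yaw -27.55 shift mm [ 3.7 -2.1 70.1] turn deg [0.   0.03 2.45]
2.25
```

View pics/w2.png

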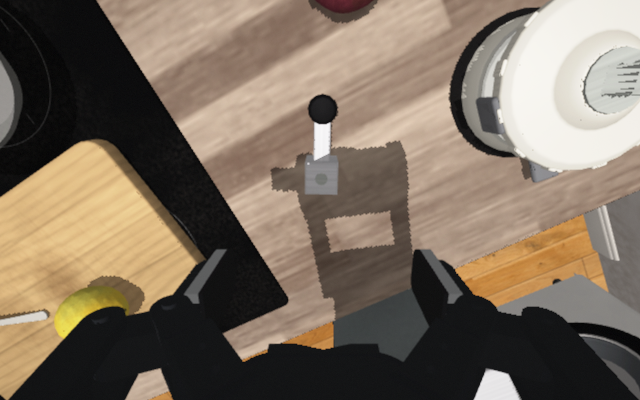

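The boss is at (321,178) and the knob at (322,108), aligned with the tool to within 1°. I'm going down to grasp it.

>>> drive_tool:
  plan:
    - [0.0038,-0.0021,0.03,0,0,0.85,1]
    - [0,0,0.04,0,0,0,1]
    - [0,0,0.04,0,0,0,1]
    - [0,0,0.03,0,0,0,1]
    - [0,0,0.008,0,0,0,1]
    - [0,0,0,0,0,0,-1]
    - [0,0,0,0,0,0,-1]
    - [0,0,0,0,0,0,-1]
    - [0,0,0,0,0,0,-1]
    - [0,0,0,0,0,0,-1]
  newtons: 60

```text
t: 3.25
tcp_pos: [0.5083, -0.062, 0.0242]
tool_rot: [0.971, -0.24, 0.002, 0.0]
force: [-0.4, -0.6, 6.0]
finger_gap: 0.333
gripper_force: 58.8
```

>>> drive_tool:
  plan:
    - [0,0,0,0,0,0,-1]
    - [0,0,0,0,0,0,-1]
    - [0,0,-0.01,0,0,0,-1]
    - [0,0,-0.04,0,0,0,-1]
    - [0,0,-0.04,0,0,0,-1]
    - [0,0,-0.04,0,0,0,-1]
    - [0,0,-0.03,0,0,0,-1]
    - [0,0,0,0,0,0,-1]

```text
t: 4.05
tcp_pos: [0.51, -0.0623, 0.1875]
tool_rot: [0.971, -0.24, 0.005, 0.0]
force: [0.1, -0.2, -1.2]
finger_gap: 0.34
gripper_force: 59.8
```

```bash
python3 - <<'E'
from h import *
T=tool();s=manip.snapshot("wrist");save("w3.png",s["image"])
P=cloud(s,T);L=(P-T[:3,3])@T[:3,:3]*1000  # tool coords, mm
x,y,z=L[...,0],L[...,1],L[...,2]
g=s["image"].max(2)
k=(np.hypot(x-62,y)<25)&(z>-80)&(z<40)
for lo in range(-60,30,5):
    q=L[k&(z>=lo)&(z<lo+5)]
    if len(q)>8: print(lo,len(q),np.round(np.median(q,0),1),np.round(q.min(0),1),np.round(q.max(0),1))
go(.4903,-.2781,.20,-30.2);st=manip.sense();print(st["force"],st["ft_torque"],st["finger_gap"],st["t"])
E
```

```text
-45 2622 [ 64.1   0.  -41.9] [ 52.9 -10.8 -44.1] [ 74.7  10.9 -40. ]
-40 518 [ 68.7  -0.3 -38. ] [ 51.6 -12.1 -40. ] [ 75.8  12.2 -35.1]
-15 21 [ 41.6   1.6 -10.2] [ 38.1  -5.4 -10.8] [ 46.   6. -10.]
-10 552 [42.1  0.1 -8.7] [ 37.1  -7.4 -10. ] [47.8  8.2 -5.2]
tcp [508.4 -61.9 185.1] yaw -27.82 shift mm [ 85.  199.7 -14.5] turn deg [-0.06 -0.35  2.39]
[-1.29471103 -0.24111348 -1.85490006] [ 0.03333384  0.04729229 -0.02104249] 0.3350446006046638 4.1
```

View pics/w3.png

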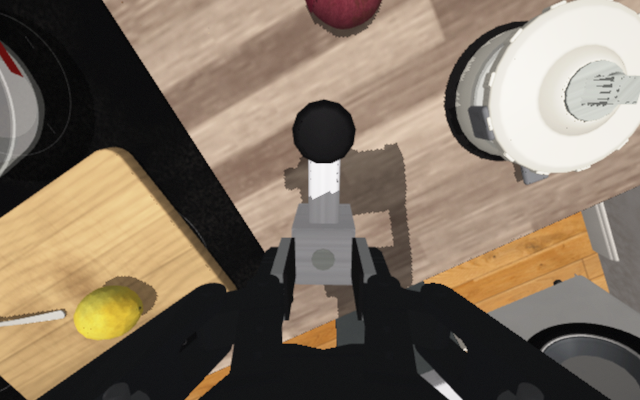

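The crank is held straight, with the boss at (323,258) and the knob at (323,131). I'm carrying it over the drive.

>>> drive_tool:
  plan:
    - [0.017,0.04,-0.003,0,0,0,-1]
    - [0.017,0.04,-0.003,0,0,0,-1]
    - [0.017,0.04,-0.003,0,0,0,-1]
    - [0.017,0.04,-0.003,0,0,0,-1]
    - [0.017,0.04,-0.003,0,0,0,-1]
    - [0,0,0,0,0,2.4,-1]
    - [0,0,0,0,0,0,-1]

```text
t: 4.8
tcp_pos: [0.4875, -0.2786, 0.1955]
tool_rot: [0.965, -0.262, -0.002, -0.001]
force: [-0.3, 0.1, -1.9]
finger_gap: 0.338
gripper_force: 59.9
```

```bash
python3 - <<'E'
from h import *
go(.4907,-.2783,.176,-30.2)
T=tool();s=manip.snapshot("wrist")
P=cloud(s,T);L=(P-T[:3,3])@T[:3,:3]*1000
x,y,z=L[...,0],L[...,1],L[...,2]
q=L[(np.hypot(x-64,y)<9)&(z>-46)&(z<-36)];A=np.c_[q[:,:2],np.ones(len(q))];c=np.linalg.lstsq(A,q[:,2],rcond=None)[0];print("knob top tilt",np.degrees(c[:2]),np.median(q,0))
q=L[(abs(x)<17)&(abs(y)<12)&(z>-22)&(z<-8)]
if len(q):A=np.c_[q[:,:2],np.ones(len(q))];c=np.linalg.lstsq(A,q[:,2],rcond=None)[0];print("boss top",len(q),np.degrees(c[:2]),np.median(q,0),q.min(0),q.max(0))
print(manip.sense()["force"],manip.sense()["ft_torque"])
E
```

```text
tcp [ 487.5 -278.6  195.5] yaw -30.39 shift mm [ 2.7 -1.9 19.5] turn deg [-0.06  0.23 -0.19]
knob top tilt [ 1.05342509 -0.43429005] [ 6.41810510e+01  4.59045514e-02 -4.20054553e+01]
boss top 3010 [ 7.87500378 -0.67273444] [  2.54306996   0.11064937 -18.02082629] [-16.8675769  -11.99239185 -20.58373439] [16.99807874 11.9967103  -8.01038579]
[-0.53144726  0.67193999 -2.39412297] [ 0.0073521   0.02048556 -0.00535717]
```

>>> drive_tool:
  plan:
    - [0.0027,-0.0019,0,0,0.6,-0.2,-1]
    - [0,0,0.02,0,0,0,-1]
    - [0,0,0.01,0,0,0,-1]
    - [0,0,0.002,0,0,0,-1]
    - [0,0,0.002,0,0,0,-1]
    - [0,0,0,0,0,0,-1]

```text
t: 5.45
tcp_pos: [0.4929, -0.2778, 0.1635]
tool_rot: [0.966, -0.259, 0.005, 0.001]
force: [-0.5, 1.3, -2.8]
finger_gap: 0.334
gripper_force: 59.9
```

```bash
cat > st.py <<'E'
from h import *
go(.4907,-.2783,.1325,-30.2)
s=manip.sense();print("F",np.round(s["force"],2),"M",np.round(s["ft_torque"],3),"t",s["t"],"grip",s["gripper_force"])
E
python3 st.py
```

```text
tcp [ 492.9 -277.8  163.5] yaw -30.00 shift mm [-2.   1.5 30.9] turn deg [ 0.   -0.62  0.2 ]
F [-0.48  1.29 -2.75] M [ 0.047  0.063 -0.037] t 5.45 grip 59.93299651890993
```

>>> drive_tool:
  plan:
    - [-0.002,0.0015,0,0,0.2,0.2,-1]
    - [0,0,0.002,0,0,0,-1]
    - [0,0,0.001,0,0,0,-1]
    - [0,0,0.001,0,0,0,-1]
    - [0,0,0,0,0,0,-1]

```text
t: 5.95
tcp_pos: [0.4901, -0.2784, 0.1592]
tool_rot: [0.965, -0.261, 0.007, 0.002]
force: [0.7, -0.3, -3.1]
finger_gap: 0.334
gripper_force: 59.9
```

```bash
python3 st.py
```

```text
tcp [ 490.1 -278.4  159.2] yaw -30.24 shift mm [ 0.1 -0.4 26.7] turn deg [-0.   -0.79 -0.04]
F [ 0.66 -0.32 -3.05] M [-0.037  0.054  0.032] t 5.95 grip 59.936299379915
```

>>> drive_tool:
  plan:
    - [0,0,0.001,0,0,0,-1]
    - [0,0,0.001,0,0,0,-1]
    - [0,0,0,0,0,0,-1]

```text
t: 6.25
tcp_pos: [0.4901, -0.2783, 0.1571]
tool_rot: [0.965, -0.261, 0.007, 0.002]
force: [0.0, 0.2, -2.2]
finger_gap: 0.337
gripper_force: 59.9
```

```bash
python3 st.py
```

```text
tcp [ 490.1 -278.3  157.1] yaw -30.23 shift mm [ 0.2 -0.3 24.6] turn deg [-0.   -0.78 -0.03]
F [ 0.01  0.24 -2.2 ] M [-0.024  0.014 -0.007] t 6.25 grip 59.93606558069587
```

>>> drive_tool:
  plan:
    - [0,0,0.001,0,0,0,-1]
    - [0,0,0.001,0,0,0,-1]
    - [0,0,0.001,0,0,0,-1]
    - [0,0,0,0,0,0,-1]

```text
t: 6.65
tcp_pos: [0.4903, -0.2784, 0.1542]
tool_rot: [0.965, -0.261, 0.007, 0.002]
force: [-0.6, -0.0, -1.4]
finger_gap: 0.337
gripper_force: 60.0
```

```bash
python3 st.py
```

```text
tcp [ 490.3 -278.4  154.2] yaw -30.24 shift mm [-0.  -0.3 21.7] turn deg [-0.   -0.81 -0.04]
F [-0.62 -0.   -1.37] M [-0.027 -0.006 -0.019] t 6.65 grip 60.009935181587934
```

>>> drive_tool:
  plan:
    - [0,0,0.001,0,0,0,-1]
    - [0,0,0.001,0,0,0,-1]
    - [0,0,0.001,0,0,0,-1]
    - [0,0,0,0,0,0,-1]

```text
t: 7.05
tcp_pos: [0.4905, -0.2786, 0.1512]
tool_rot: [0.965, -0.261, 0.007, 0.002]
force: [1.1, -1.3, -1.4]
finger_gap: 0.336
gripper_force: 60.0
```

```bash
python3 st.py
```

```text
tcp [ 490.5 -278.6  151.2] yaw -30.24 shift mm [-0.2 -0.4 18.7] turn deg [ 0.   -0.84 -0.04]
F [ 1.13 -1.27 -1.44] M [-0.075 -0.166 -0.02 ] t 7.05 grip 59.98935962095857
```

>>> drive_tool:
  plan:
    - [0,0,0.001,0,0,0,-1]
    - [0,0,0.001,0,0,0,-1]
    - [0,0,0,0,0,0,-1]

```text
t: 7.35
tcp_pos: [0.4904, -0.2785, 0.1492]
tool_rot: [0.965, -0.261, 0.007, 0.002]
force: [1.3, 0.1, -1.6]
finger_gap: 0.332
gripper_force: 60.0
```

```bash
python3 st.py
```

```text
tcp [ 490.4 -278.5  149.2] yaw -30.24 shift mm [-0.1 -0.3 16.7] turn deg [ 0.   -0.82 -0.04]
F [ 1.33  0.08 -1.61] M [-0.103 -0.198  0.003] t 7.35 grip 59.99718960374594
```

>>> drive_tool:
  plan:
    - [0,0,0.001,0,0,0,-1]
    - [0,0,0.001,0,0,0,-1]
    - [0,0,0,0,0,0,-1]

```text
t: 7.65
tcp_pos: [0.4904, -0.2785, 0.1473]
tool_rot: [0.965, -0.261, 0.007, 0.002]
force: [2.1, -1.9, -1.9]
finger_gap: 0.335
gripper_force: 60.1
```

```bash
python3 st.py
```

```text
tcp [ 490.4 -278.5  147.3] yaw -30.24 shift mm [-0.1 -0.3 14.8] turn deg [-0.   -0.82 -0.04]
F [ 2.05 -1.85 -1.89] M [-0.217 -0.208 -0.001] t 7.65 grip 60.09456669911742
```

>>> drive_tool:
  plan:
    - [0,0,0.001,0,0,0,-1]
    - [0,0,0.001,0,0,0,-1]
    - [0,0,0.001,0,0,0,-1]
    - [0,0,0,0,0,0,-1]

```text
t: 8.05
tcp_pos: [0.4907, -0.2788, 0.1444]
tool_rot: [0.965, -0.261, 0.007, 0.002]
force: [2.4, -2.1, -0.6]
finger_gap: 0.335
gripper_force: 60.2
```

```bash
python3 st.py
```

```text
tcp [ 490.7 -278.8  144.4] yaw -30.24 shift mm [-0.5 -0.4 11.9] turn deg [ 0.01 -0.87 -0.04]
F [ 2.42 -2.14 -0.6 ] M [-0.272 -0.444 -0.005] t 8.05 grip 60.172286834567785
```

>>> drive_tool:
  plan:
    - [0,0,0.001,0,0,0,-1]
    - [0,0,0.001,0,0,0,-1]
    - [0,0,0.001,0,0,0,-1]
    - [0,0,0,0,0,0,-1]

```text
t: 8.45
tcp_pos: [0.4906, -0.2786, 0.141]
tool_rot: [0.965, -0.261, 0.007, 0.002]
force: [2.9, -2.0, -2.5]
finger_gap: 0.334
gripper_force: 59.9
```

```bash
python3 st.py
```

```text
tcp [ 490.6 -278.6  141. ] yaw -30.24 shift mm [-0.2 -0.4  8.5] turn deg [ 0.   -0.82 -0.04]
F [ 2.92 -1.95 -2.54] M [-0.374 -0.544  0.007] t 8.45 grip 59.89171911031008
```

>>> drive_tool:
  plan:
    - [0,0,0.001,0,0,0,-1]
    - [0,0,0.001,0,0,0,-1]
    - [0,0,0.001,0,0,0,-1]
    - [0,0,0,0,0,0,-1]

```text
t: 8.85
tcp_pos: [0.4905, -0.2785, 0.1379]
tool_rot: [0.965, -0.261, 0.007, 0.002]
force: [3.2, -2.6, -3.2]
finger_gap: 0.335
gripper_force: 59.6
```

```bash
python3 st.py
```

```text
tcp [ 490.5 -278.5  137.9] yaw -30.24 shift mm [ 0.  -0.3  5.4] turn deg [-0.01 -0.8  -0.04]
F [ 3.19 -2.62 -3.25] M [-0.386 -0.593  0.013] t 8.85 grip 59.62969360873103
```

>>> drive_tool:
  plan:
    - [0,0,0.001,0,0,0,-1]
    - [0,0,0.001,0,0,0,-1]
    - [0,0,0.001,0,0,0,-1]
    - [0,0,0,0,0,0,-1]

```text
t: 9.25
tcp_pos: [0.4903, -0.2784, 0.1349]
tool_rot: [0.965, -0.261, 0.007, 0.002]
force: [3.7, -1.8, -4.5]
finger_gap: 0.337
gripper_force: 59.5
```

```bash
cat > kt.py <<'E'
from h import *
T=tool();s=manip.snapshot("wrist");P=cloud(s,T);L=(P-T[:3,3])@T[:3,:3]*1000
x,y,z=L[...,0],L[...,1],L[...,2]
m=(np.hypot(x-64,y)<9)&(z>-56)&(z<-26);print("knob top tool",np.median(L[m],0),"world",np.median(P[m],0)*1000)
E
python3 st.py; python3 kt.py
```

```text
tcp [ 490.3 -278.4  134.9] yaw -30.23 shift mm [ 0.3 -0.3  2.4] turn deg [-0.01 -0.77 -0.03]
F [ 3.67 -1.84 -4.52] M [-0.409 -0.61   0.025] t 9.25 grip 59.48142617940903
knob top tool [ 6.42933258e+01  4.09762920e-02 -4.38831379e+01] world [ 545.32654646 -310.43127411  179.61251404]
```

>>> drive_tool:
  plan:
    - [0,0,0.001,0,0,0,-1]
    - [0,0,0.001,0,0,0,-1]
    - [0,0,0.001,0,0,0,-1]
    - [0,0,0,0,0,0,-1]

```text
t: 9.7
tcp_pos: [0.4906, -0.2787, 0.1326]
tool_rot: [0.965, -0.261, 0.007, 0.002]
force: [2.9, -1.7, -0.7]
finger_gap: 0.337
gripper_force: 60.4
```

```bash
python3 st.py; python3 kt.py
```

```text
tcp [ 490.6 -278.7  132.6] yaw -30.23 shift mm [-0.2 -0.4  0.1] turn deg [ 0.01 -0.84 -0.03]
F [ 2.87 -1.74 -0.69] M [-0.279 -0.533  0.02 ] t 9.7 grip 60.44857028871775
knob top tool [ 6.42227301e+01  4.28555457e-02 -4.31102171e+01] world [ 545.56239702 -310.69911432  176.70373142]
```

>>> drive_tool:
  plan:
    - [0,0,0.001,0,0,0,-1]
    - [0,0,0.001,0,0,0,-1]
    - [0,0,0,0,0,0,-1]

```text
t: 10.05
tcp_pos: [0.4913, -0.2793, 0.1321]
tool_rot: [0.965, -0.261, 0.008, 0.002]
force: [1.1, -1.0, 9.7]
finger_gap: 0.336
gripper_force: 62.1
```

```bash
python3 st.py; python3 kt.py
```

```text
tcp [ 491.3 -279.3  132.1] yaw -30.24 shift mm [-1.  -0.6 -0.4] turn deg [ 0.03 -0.96 -0.04]
F [ 1.09 -0.99  9.71] M [-0.092 -0.271 -0.023] t 10.05 grip 62.141023417934775
knob top tool [ 6.42379883e+01  4.44973943e-02 -4.17585401e+01] world [ 546.17942501 -311.27399037  174.96707866]
```

>>> drive_tool:
  plan:
    - [0,0,0.0007,0,0,0,-1]
    - [0,0,0,0,0,0,-1]

```text
t: 10.3
tcp_pos: [0.4913, -0.2794, 0.1321]
tool_rot: [0.965, -0.261, 0.008, 0.003]
force: [0.4, -1.9, 14.3]
finger_gap: 0.336
gripper_force: 62.6
```

```bash
python3 st.py; python3 kt.py
```

```text
tcp [ 491.3 -279.4  132.1] yaw -30.23 shift mm [-1.1 -0.6 -0.4] turn deg [ 0.04 -0.98 -0.03]
F [ 0.38 -1.91 14.25] M [ 0.034 -0.149 -0.013] t 10.3 grip 62.640076875686646
knob top tool [ 6.41707475e+01  4.50159305e-02 -4.16895361e+01] world [ 546.21737801 -311.31896416  174.84645133]
```

Rigid stop with the knob top at 175 mm, which matches the crank being home. I'll ease off, release and look.

>>> drive_tool:
  plan:
    - [0,0,-0.0015,0,0,0,-1]
    - [0,0,0,0,0,0,-1]
    - [0,0,0,0,0,0,0.2]
    - [0,0,0,0,0,0,0.2]
    - [0,0,0,0,0,0,0.2]
    - [0,0,-0.01,0,-0.6,0,0.2]
    - [0,0,-0.03,0,0,0,0.2]
    - [0,0,-0.04,0,0,0,0.2]
    - [0,0,-0.04,0,0,0,0.2]
    - [0,0,0,0,0,0,0.2]

```text
t: 11.35
tcp_pos: [0.4924, -0.2801, 0.2563]
tool_rot: [0.965, -0.261, 0.006, 0.003]
force: [-0.2, -0.2, 0.9]
finger_gap: 0.601
gripper_force: 0.0
```

```bash
cat > look.py <<'E'
from h import *
T=tool();s=manip.snapshot("wrist");save("w4.png",s["image"]);P=cloud(s,T)
z=P[...,2];d=np.hypot(P[...,0]-.4903,P[...,1]+.2781)
bt=(d<.028)&(z>.143)&(z<.158);q=P[bt]
A=np.c_[q[:,:2]-[.4903,-.2781],np.ones(len(q))];c=np.linalg.lstsq(A,q[:,2],rcond=None)[0]
print("boss top z",np.median(q[:,2]),c,len(q))
cn=max(cv2.findContours(bt.astype(np.uint8),0,1)[0],key=cv2.contourArea)
print("boss",cv2.minAreaRect(np.array([ray(s,u,v,.150,T)[:2] for u,v in cn[:,0]],np.float32)*1000))
k=(d>.04)&(d<.085)&(z>.168)&(z<.18)
cn=max(cv2.findContours(k.astype(np.uint8),0,1)[0],key=cv2.contourArea)
(a,b),r=cv2.minEnclosingCircle(np.array([ray(s,u,v,.175,T)[:2] for u,v in cn[:,0]],np.float32)*1000)
print("knob",a,b,r,"z",np.median(P[k][:,2]),"ang",np.degrees(np.arctan2(b+278.1,a-490.3)),"dist",np.hypot(b+278.1,a-490.3))
w=(d>.023)&(d<.06)&(z>.09)&(z<.107);print("lid z med",np.median(z[w]))
go(a/1e3,b/1e3,.175);print(manip.sense()["t"],manip.sense()["q"])
E
python3 look.py
```

```text
boss top z 0.15028503720913258 [-0.03848881  0.0245161   0.15013223] 1232
boss ((490.95806884765625, -279.234375), (31.358768463134766, 33.16167068481445), 58.84387969970703)
knob 545.9968872070312 -311.1044616699219 12.105032920837402 z 0.17425827274550323 ang -30.649829615103798 dist 64.74131397086485
lid z med 0.09324774876396794
tcp [ 491.  -279.   253.5] yaw -30.22 shift mm [63.1 -0.  79. ] turn deg [ 0.06 -0.48 -0.  ]
11.4 [-7.14903424e-01  4.02347117e-01  1.55095662e+00  6.37214574e-04
  1.17995159e+00  1.38310709e+00]
```

View pics/w4.png

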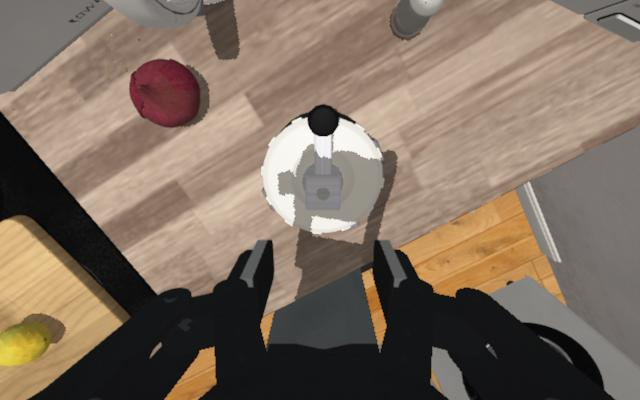

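The picture shows the crank seated on the lid: boss at (323,190), knob at (323,121). The boss top is at 150.3 mm against a nominal 150 mm, so it is home. Next I take the knob.

>>> drive_tool:
  plan:
    - [0.032,0,0,0,-0.4,0,0.2]
    - [0.0315,0,0,0,0,0,0.2]
    - [0,0,0.03,0,0,0,0.2]
    - [0,0,0.03,0,0,0,0.2]
    - [0,0,0.01,0,0,0,0.2]
    - [0,0,0,0,0,0,0.2]

```text
t: 12.0
tcp_pos: [0.5426, -0.3085, 0.1777]
tool_rot: [0.965, -0.261, -0.005, -0.002]
force: [0.4, 0.2, -0.2]
finger_gap: 0.601
gripper_force: 0.0
```

```bash
python3 - <<'E'
from h import *
go(.5461,-.3112,.166,-30.2)
E
```

```text
tcp [ 542.6 -308.5  177.7] yaw -30.24 shift mm [ 4.5  0.6 11.7] turn deg [-0.07  0.64 -0.04]
```

>>> drive_tool:
  plan:
    - [0.0042,0.0005,0.006,0,0.5,0,0.2]
    - [0,0,0.006,0,0,0,0.2]
    - [0,0,0,0,0,0,0.2]
    - [0,0,0,0,0,0,-1]
    - [0,0,0,0,0,0,-1]
    - [0,0,0,0,0,0,-1]
    - [0,0,0,0,0,0,-1]
  newtons: 30

```text
t: 12.7
tcp_pos: [0.5482, -0.3127, 0.1694]
tool_rot: [0.965, -0.261, 0.003, 0.001]
force: [-0.1, -0.1, 0.4]
finger_gap: -0.002
gripper_force: 0.0
```

```bash
cat > k.py <<'E'
from h import *
T=tool();c=np.array([.4905,-.2783]);d=T[:2,3]-c;print("r",np.hypot(*d),"ang",np.degrees(np.arctan2(d[1],d[0])),"phi",(-30.2-np.degrees(np.arctan2(d[1],d[0])))%360)
M=T[:3,:3]; print("rel in tool mm",np.round(M[:2,:2].T@d*1e3,1)); s=manip.sense();print("F",np.round(s["force"],1),s["finger_gap"],s["gripper_force"],s["t"]);go(.5461,-.3112,.166,-30.2)
E
python3 k.py
```

```text
r 0.06719982819117253 ang -30.826615141248105 phi 0.6266151412481058
rel in tool mm [67.2  0.7]
F [-0.1 -0.1  0.4] -0.0017246143987615955 0.0 12.7
tcp [ 548.2 -312.7  169.4] yaw -30.23 shift mm [-2.6 -0.3  3.4] turn deg [ 0.   -0.34 -0.03]
```

The fingers closed fully on nothing, so I'll look.

```bash
python3 - <<'E'
from h import *
s=manip.snapshot("wrist");save("w5.png",s["image"])
t=manip.snapshot("scene")["image"][120:250,330:500];save("s5.png",cv2.resize(t,None,fx=4,fy=4))
E
```

```text
(no output)
```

View pics/w5.png

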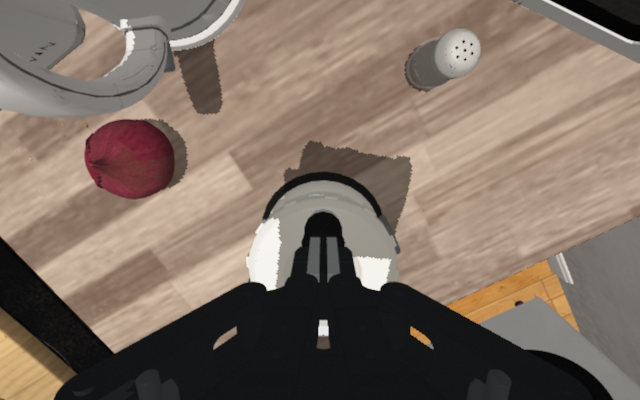

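View pics/s5.png

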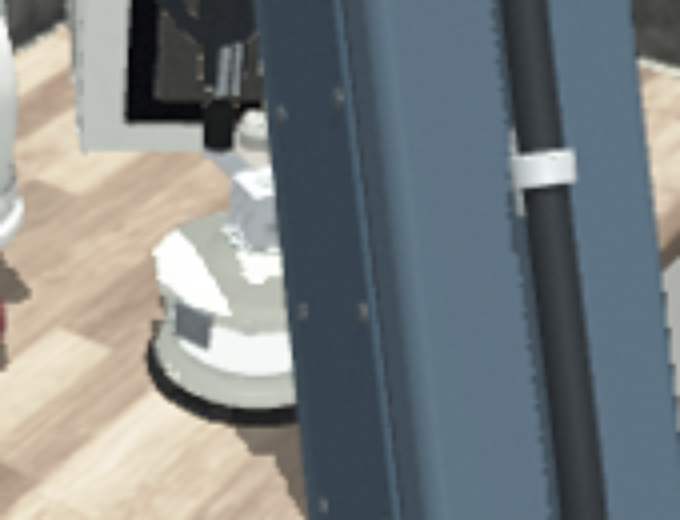

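The fingers sit shut over the knob at (323,230) instead of around it. I'll measure the gap between them by depth.

```bash
python3 - <<'E'
from h import *
T=tool();s=manip.snapshot("wrist");P=cloud(s,T);L=(P-T[:3,3])@T[:3,:3]*1000
for v in range(205,300,5): print(v,np.round(L[v,323],1),np.round(P[v,323]*1000,1),s["image"][v,323],"|",np.round(L[v,313],1),s["image"][v,313],"|",np.round(L[v,332],1))
print(manip.sense()["tau"].round(2),manip.sense()["t"])
E
```

```text
205 [-6.7  0.3 80.6] [ 542.6 -309.7   88.6] [153 149 140] | [-6.8 -8.  80.8] [153 148 140] | [-6.7  7.7 80.6]
210 [ 7.4  0.2 30. ] [ 554.6 -316.7  139.2] [120 119 121] | [-9.9 -7.9 77.3] [158 154 145] | [-10.4   7.7  78.5]
215 [ 9.   0.2 16.8] [ 555.9 -317.4  152.5] [12 11 12] | [ 7.4 -6.1 21.1] [31 30 30] | [ 7.   5.8 22. ]
220 [ 8.5  0.1 10.1] [ 555.4 -317.1  159.2] [14 14 13] | [ 6.8 -5.9 14.2] [13 13 13] | [ 6.9  5.6 14. ]
225 [9.4 0.1 0.4] [ 556.2 -317.5  168.8] [13 12 14] | [ 8.  -5.5  3.7] [13 13 13] | [8.3 5.2 2.9]
230 [ 7.8  0.1 -2.9] [ 554.8 -316.7  172.2] [15 13 14] | [ 7.4 -5.4 -2. ] [13 13 13] | [ 7.1  5.1 -1.3]
235 [ 5.8  0.1 -5.1] [ 553.1 -315.7  174.3] [17 15 16] | [ 5.4 -5.3 -4.2] [15 13 15] | [ 5.7  5.  -4.7]
240 [ 10.7   0.1 -21.4] [ 557.3 -318.1  190.7] [19 18 19] | [ 10.9  -4.8 -21.7] [93 93 94] | [ 10.4   4.5 -20.7]
245 [ 10.6   0.1 -26.6] [ 557.1 -318.   195.8] [18 18 18] | [ 10.7  -4.6 -26.7] [93 93 94] | [ 10.6   4.3 -26.4]
250 [ 10.8   0.1 -31.8] [ 557.2 -318.1  201.1] [17 16 17] | [ 10.3  -4.5 -30.9] [93 93 93] | [ 10.4   4.2 -31. ]
255 [ 10.7   0.1 -36.4] 
[... 366 characters left out ...]
16 18] | [ 10.7  -3.9 -48.7] [92 92 93] | [ 10.    3.7 -47.5]
275 [ 10.    0.1 -51.2] [ 556.5 -317.6  220.5] [21 21 21] | [ 10.5  -3.8 -52. ] [71 71 72] | [  9.5   3.6 -50.5]
280 [  7.4   0.1 -50.7] [ 554.3 -316.3  220. ] [22 20 21] | [ 11.8  -3.7 -57.5] [20 21 22] | [ 11.7   3.4 -57.4]
285 [  5.3   0.1 -51. ] [ 552.4 -315.3  220.3] [22 21 23] | [ 12.3  -3.5 -61.5] [20 21 22] | [ 11.3   3.3 -59.9]
290 [  2.5   0.1 -50.3] [ 550.  -313.9  219.6] [20 20 21] | [ 11.8  -3.5 -63.7] [20 21 23] | [ 11.5   3.2 -63.3]
295 [  0.7   0.1 -51. ] [ 548.4 -312.9  220.3] [21 21 22] | [ 11.7  -3.4 -66.4] [20 21 22] | [ 11.3   3.2 -65.9]
[ 0.000e+00 -4.556e+01 -1.640e+01  0.000e+00 -2.000e-02  0.000e+00] 12.85
```

>>> drive_tool:
  plan:
    - [0,0,-0.03,0,0,0,-1]
    - [0,0,-0.04,0,0,0,-1]
    - [0,0,0,0,0,0,-1]
    - [0,0,0,0,0,0,-1]

```text
t: 13.25
tcp_pos: [0.5482, -0.3129, 0.2404]
tool_rot: [0.965, -0.261, 0.004, 0.001]
force: [0.0, 0.3, 0.4]
finger_gap: -0.003
gripper_force: 0.0
```

```bash
cat > tip.py <<'E'
from h import *
T=tool();s=manip.snapshot("wrist");save("w6.png",s["image"][150:350,200:440]);P=cloud(s,T);L=(P-T[:3,3])@T[:3,:3]*1000
m=(L[...,2]<30)&(L[...,2]>-70)&(abs(L[...,1])<60)&(L[...,0]<30)&(L[...,0]>-30)
q=L[m];print("finger pts",len(q),np.round(np.percentile(q[:,2],[50,90,98,100]),1))
for u in (308,313,318,323,328,333):
    c=[v for v in range(400) if m[v,u]]; 
    if c: print(u,c[0],np.round(L[c[0],u],1),np.round(L[c[0]-1,u],1))
st=manip.sense();print(st["finger_gap"],st["tcp_pos"],st["t"])
z=P[...,2];d=np.hypot(P[...,0]-.4903,P[...,1]+.2781)
k=(d<.09)&(z>.165)&(z<.18);print("knob",k.sum(),np.median(P[k],0) if k.any() else "", P[k].max(0) if k.any() else "")
E
python3 tip.py
```

```text
finger pts 8306 [-62.5 -34.  -22.3 -17.8]
308 247 [  6.6  -7.3 -20.7] [-52.4 -13.5  96.9]
313 238 [ 10.6  -4.8 -18.9] [-53.2  -9.5 118. ]
318 238 [ 10.4  -2.4 -18.4] [-44.   -4.3  98.4]
323 238 [ 10.5   0.1 -18.6] [-43.9   0.3  98.1]
328 238 [ 10.4   2.6 -18.4] [-43.9   4.9  98.3]
333 238 [ 11.    5.  -19.6] [-53.   10.2 117.5]
0.0006137038187666252 [ 0.54745731 -0.31224846  0.23897414] 13.3
knob 724 [ 0.54771307 -0.31211591  0.17419693] [ 0.55788491 -0.29887766  0.1763743 ]
```

View pics/w6.png

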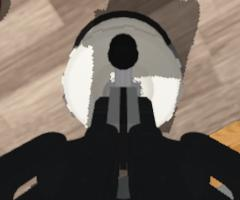

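The camera shows the shut fingertips about 18 mm behind the TCP, not 14 mm ahead of it, so the grasp closed above the knob. I'll go lower (TCP 0.132), which is clear of everything either way, and look for contact.

>>> drive_tool:
  plan:
    - [-0.0018,0,0,0,0,0,0.2]
    - [0,0,0,0,0,0,0.2]
    - [0,0,0.03,0,0,0,0.2]
    - [0,0,0.03,0,0,0,0.2]
    - [0,0,0.025,0,0,0,0.2]
    - [0,0,0.01,0,0,0,0.2]
    - [0,0,0.008,0,0,0,0.2]
    - [0,0,0.004,0,0,0,0.2]
    - [0,0,0,0,0,0,0.2]

```text
t: 14.2
tcp_pos: [0.547, -0.3121, 0.1323]
tool_rot: [0.965, -0.261, 0.003, 0.001]
force: [0.0, -0.9, 0.2]
finger_gap: 0.596
gripper_force: 0.0
```

```bash
python3 k.py;python3 tip.py
```

```text
r 0.06579211076133232 ang -30.89832588889247 phi 0.6983258888924695
rel in tool mm [65.8  0.8]
F [ 0.  -0.9  0.2] 0.5958995213348508 0.0 14.2
tcp [ 547.  -312.1  132.3] yaw -30.23 shift mm [ -1.   -0.3 -33.7] turn deg [ 0.01 -0.33 -0.03]
finger pts 11041 [-45.1 -25.8 -15.9  -3. ]
308 236 [ 5.5 -8.  -5.7] [-14.6 -10.3  39. ]
313 232 [ 7.6 -5.3 -5. ] [-11.9  -6.8  40. ]
318 231 [ 8.2 -2.6 -5.2] [-11.2  -3.3  40.1]
323 230 [ 9.   0.1 -5.6] [-10.4   0.2  40. ]
328 231 [ 8.4  2.8 -5.5] [-11.5   3.7  40.7]
333 233 [ 7.2  5.5 -5.4] [-12.5   7.2  39.6]
0.6014808811541364 [ 0.54719687 -0.31225636  0.13283186] 14.25
knob 3918 [ 0.54896367 -0.31277699  0.17402159] [ 0.57220217 -0.28078842  0.17999321]
```

>>> drive_tool:
  plan:
    - [-0.0008,0,0,0,0,0,-1]
    - [0,0,0,0,0,0,-1]
    - [0,0,0,0,0,0,-1]
    - [0,0,0,0,0,0,-1]
    - [0,0,0,0,0,0,-1]
  newtons: 30

```text
t: 14.75
tcp_pos: [0.5466, -0.3119, 0.1328]
tool_rot: [0.965, -0.261, 0.003, 0.001]
force: [1.3, -0.4, 3.1]
finger_gap: 0.27
gripper_force: 29.6
```

```bash
python3 k.py
```

```text
r 0.06539842756231545 ang -30.922142569101098 phi 0.7221425691010985
rel in tool mm [65.4  0.8]
F [ 1.3 -0.4  3.1] 0.269627365991017 29.616639018058777 14.75
tcp [ 546.6 -311.9  132.8] yaw -30.23 shift mm [ -0.6  -0.3 -33.2] turn deg [ 0.01 -0.41 -0.03]
```

The knob is gripped (opening 23 mm). I'm turning clockwise in 9° rows.

>>> drive_tool:
  plan:
    - [-0.0008,0.0102,0,0,0,0,-1]
    - [-0.0024,0.0099,0,0,0,0,-1]
    - [-0.0039,0.0094,0,0,0,0,-1]
    - [0,0,0,0,0,0,-1]

```text
t: 15.15
tcp_pos: [0.5239, -0.335, 0.1325]
tool_rot: [0.965, -0.262, 0.003, 0.001]
force: [1.1, 0.5, 4.8]
finger_gap: 0.269
gripper_force: 30.0
```

```bash
python3 k.py
```

```text
r 0.06578548696520309 ang -59.49120904853609 phi 29.291209048536093
rel in tool mm [57.4 32.1]
F [1.1 0.5 4.8] 0.2694725454404734 29.956028759479523 15.15
tcp [ 523.9 -335.   132.5] yaw -30.33 shift mm [  7.4 -31.7 -33.4] turn deg [ 0.03 -0.34 -0.13]
```

>>> drive_tool:
  plan:
    - [-0.0055,0.0087,0,0,0,0,-1]
    - [-0.0067,0.0077,0,0,0,0,-1]
    - [-0.0078,0.0066,0,0,0,0,-1]
    - [-0.0087,0.0053,0,0,0,0,-1]
    - [-0.0094,0.0038,0,0,0,0,-1]
    - [-0.0099,0.0023,0,0,0,0,-1]
    - [-0.0102,0.0008,0,0,0,0,-1]
    - [0,0,0,0,0,0,-1]

```text
t: 15.95
tcp_pos: [0.4561, -0.3346, 0.1325]
tool_rot: [0.965, -0.262, 0.003, 0.0]
force: [2.4, 2.5, 6.3]
finger_gap: 0.273
gripper_force: 30.2
```

```bash
python3 k.py
```

```text
r 0.06595638769534196 ang -121.41400306578748 phi 91.21400306578748
rel in tool mm [-1.2 65.9]
F [2.4 2.5 6.3] 0.273186467249728 30.222811996936798 15.95
tcp [ 456.1 -334.6  132.5] yaw -30.34 shift mm [ 66.  -65.7 -33.1] turn deg [-0.04 -0.35 -0.14]
```

>>> drive_tool:
  plan:
    - [-0.0102,-0.0009,0,0,0,0,-1]
    - [-0.0099,-0.0025,0,0,0,0,-1]
    - [-0.0094,-0.004,0,0,0,0,-1]
    - [-0.0087,-0.0054,0,0,0,0,-1]
    - [-0.0077,-0.0067,0,0,0,0,-1]
    - [-0.0066,-0.0078,0,0,0,0,-1]
    - [-0.0053,-0.0087,0,0,0,0,-1]
    - [-0.0039,-0.0094,0,0,0,0,-1]
    - [-0.0024,-0.0099,0,0,0,0,-1]
    - [0,0,0,0,0,0,-1]

```text
t: 16.95
tcp_pos: [0.4291, -0.2553, 0.1321]
tool_rot: [0.966, -0.26, 0.003, 0.002]
force: [1.0, -1.5, 7.6]
finger_gap: 0.268
gripper_force: 30.3
```

```bash
python3 k.py
```

```text
r 0.06556465393448518 ang 159.49089847789836 phi 170.30910152210166
rel in tool mm [-64.6  11. ]
F [ 1.  -1.5  7.6] 0.26830838539898766 30.332184433937073 16.95
tcp [ 429.1 -255.3  132.1] yaw -30.16 shift mm [129.5 -10.4 -33. ] turn deg [ 0.14 -0.4   0.04]
```

>>> drive_tool:
  plan:
    - [-0.0008,-0.0102,0,0,0,0,-1]
    - [0,0,-0.0006,0,0,0,-1]
    - [0,0,0,0,0,0,0.2]
    - [0,0,0,0,0,0,0.2]
    - [0,0,0,0,0,0,0.2]
    - [0,0,0,0,0,0,0.2]
    - [0,0,-0.03,0,0,0,0.2]
    - [0,0,-0.05,0,0,0,0.2]
    - [0.04,0,-0.04,0,0,0,0.2]
    - [0,0,0,0,0,0,0.2]

```text
t: 17.95
tcp_pos: [0.4699, -0.2677, 0.2535]
tool_rot: [0.965, -0.261, 0.01, 0.005]
force: [0.8, 0.1, -0.3]
finger_gap: 0.599
gripper_force: 0.0
```

```bash
python3 look.py
```

```text
boss top z 0.1502627215287306 [-0.01615446  0.00906729  0.15017304] 1350
boss ((490.2456359863281, -278.0557861328125), (31.737117767333984, 32.95906066894531), 60.63754653930664)
knob 435.68316650390625 -247.77169799804688 12.550694465637207 z 0.17426543199016414 ang 150.95692728831577 dist 62.47242914647793
lid z med 0.09331891129357617
tcp [ 466.6 -265.   250.3] yaw -30.21 shift mm [-36.4   0.5  74.9] turn deg [ 0.1  -0.76 -0.  ]
18.0 [-7.25440058e-01  3.64224307e-01  1.62564122e+00  1.01670205e-03
  1.13840343e+00  1.37229603e+00]
```

View pics/w4.png

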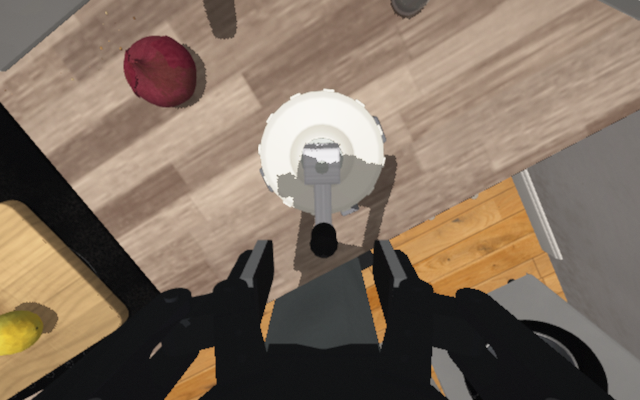

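The knob is now at (323,240) behind the boss at (322,160), so it has turned about 180°. One relative check of boss height against the washer before I hand in.

```bash
python3 - <<'E'
from h import *
T=tool();s=manip.snapshot("wrist");P=cloud(s,T);z=P[...,2]
d=P[...,:2]-[.4903,-.2781];a=np.radians(-30.2);lx=d@[np.cos(a),np.sin(a)];ly=d@[-np.sin(a),np.cos(a)];r=np.hypot(lx,ly)
b=z[(abs(lx)<10)&(abs(ly)<12)&(z>.14)];w=z[(r<.0205)&((lx>.0175)|(abs(ly)>.018))&(z<.125)&(z>.1)]
print("boss",np.median(b),len(b),"washer",np.median(w),len(w),"diff",np.median(b)-np.median(w))
E
```

```text
boss 0.33786475636211094 46144 washer 0.10838272590011894 91 diff 0.229482030461992
```

Boss top minus washer is 150.3 - 108.4 = 41.9 mm, against a 42 mm boss, so the crank is home.

```bash
python3 -c "
from station import manip
print(manip.sign_off())"
```

```text
the job is handed in; nothing more can be done
None
```

The crank is fully home on the square drive (boss top 41.9 mm above the washer, boss 42 mm high). I turned it about 180° clockwise by its knob and released it, and the job was handed in at about 18 s; the sign-off gave no verdict.

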